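# Slide out the flat lid and clip the cracker box shut

## Task

Close up the filled cracker box: its green lid lies flat on the chopping block, so slide it along the block, without picking it up yet, until more than half of its tab sticks out past an edge of the block, then pinch the tab, carry the lid to the box, lower it squarely onto the rim without dropping it, and let go. Then fold both green clip flaps down flat over the lid. Do not let the lid fall on the table, and leave everything else standing in its place.

Things in the scene. Friction and masses are not known exactly. Their poses are not given: they have to be found in the camera images.
- block: Fixed wooden chopping block, 280 (its x) x 360 (its y) x 45 mm high, flat top. Origin: centre of its underside, on the table. Its -x face looks to the robot (yaw within 0.2 rad).
- lid: Loose lime-green lid, about 0.09 kg, flat on the block, right side up. Plate 110 (its x) x 148 (its y) x 3 mm; round its top a raised border 14 mm wide, 3.5 mm high (6.5 mm in all), so the sunk middle is 82 x 122 mm, floor 3 mm above the underside, with upright walls a fingertip can push. Too wide to grasp across. Origin: centre of the plate's underside. A thin tab sticks out at -x (see lid_tab).
- lid_tab (a point): Middle of the lid's tab, 72.5 mm from the lid's origin along its -x, 1.5 mm above the underside. The tab is 40 mm wide (lid y), 3 mm thick, level with the underside, and runs from lid x = -55 to -90 mm. It starts pointing roughly to the robot (within 0.95 rad). Too thin to grasp while it lies on the block.
- box: Fixed pale see-through food box of flat rice crackers (below the rim), 62 mm high, open top, white rim 106 (its x) x 166 (its y) mm, walls below it 96 x 150. Origin: centre of underside, on the table; yaw within 0.3 rad. At each short side (y = +-83 mm) two hinge ears 8 mm square at x = +-30 mm, inner faces at y = +-79 mm, stand 11 mm above the rim; the lid lies between them with 5 mm to spare at each end.
- box_seat (a point): Centre of the plane of the box's rim, 62 mm above the table: the lid's origin (underside centre) belongs here, its long side along the box's y, either way round.
- clip_a (a joint): Green clip flap on the box's +y short side: 50 wide (box x), 32 long from hinge to free end, 4 mm thick, flat. Value in rad: 0 = folded down flat, inwards over the lid's end (underside 0.5 mm above the lid's border); 1.57 = upright; more = leaning outwards; range 0 to 2.6. Starts upright or leaning out. Stiff: stays where left; about 0.6 N at the free end moves it.
- clip_b (a joint): The same clip flap on the box's -y short side, mirrored; same meaning of its value.
- clip_a_hinge (a point): Middle of clip_a's hinge axis, on the box at its y = +83 mm, 71 mm above the table; the axis runs along box x.
- clip_b_hinge (a point): Middle of clip_b's hinge axis, on the box at its y = -83 mm, 71 mm above the table; the axis runs along box x.
- tape: Loose roll of yellow tape lying flat on the block, 52 mm across, 24 mm high, beside the lid or beside its way to the edge. Origin: centre of underside. Leave it there.
- dish: Loose white ramekin standing on the block, 52 mm across, 34 mm high, beside the lid or beside its way to the edge. Origin: centre of underside. Leave it there.
- jar: Loose amber jar with red cap, 60 mm across, 92 mm high, standing on the table just behind the box (its +x side). Origin: centre of underside. Leave it there.
- can: Loose aluminium can, 72 mm across, 100 mm high, standing on the table just behind the box, beside the jar. Origin: centre of underside. Leave it there.
- tin: Loose low blue tin, 67 mm across, 56 mm high, standing on the table in front of the box (towards the robot), 150 to 165 mm from the box's origin along its -x. Origin: centre of underside. Leave it there.
There are look-alikes about, which are no part of the job. Of the things that look like the lid, the middle-sized one is meant.

How it is judged (in metres and radians):
On the way, in this order (a step that is already met when the one before it is completed fails the run):
1. the lid, flat on the block and not lifted, has at least half of its tab out past an edge of the block ((x of lid_tab in the frame of block below -0.14 m or x of lid_tab in the frame of block above 0.14 m or y of lid_tab in the frame of block below -0.18 m or y of lid_tab in the frame of block above 0.18 m) and contact force between lid and block above 0.2 N and z of lid in the frame of block between 0.041 and 0.049 m and angle between lid's own z axis and vertical below 0.08 rad), for 0.2 s.
2. the lid is set down on the box's rim while still held in the fingers (horizontal distance between lid and box_seat below 0.012 m and z of lid in the frame of box_seat between -0.004 and 0.008 m and angle between lid's own z axis and vertical below 0.2 rad and contact force between the fingers and lid above 0.3 N and contact force between lid and box above 0.1 N and value of joint each of clip_a, clip_b above 0.3 rad), for 0.06 s.
At the end, for the whole second after the job is handed in: The lid lies flat and at rest on the box's rim, centred within 8 mm and turned no more than 5 degrees from the box, and both clip flaps are folded down over it to within 0.12 rad of flat (horizontal distance between lid and box_seat below 0.008 m and z of lid in the frame of box_seat between -0.003 and 0.003 m and angle between lid's own z axis and vertical below 0.04 rad and angle between the y axis of lid and the y axis of box, either way round below 0.09 rad and value of joint each of clip_a, clip_b below 0.12 rad and linear speed of lid below 0.02 m/s); the robot touches nothing.
It fails at once if the lid falls to the table (height (world z) of lid below 0.03 m).
It fails at once if something else is pushed more than 25 mm from its place (distance of any of tape, dish, jar, can, tin from where it was at the start of the episode above 0.025 m).
It fails at once if something else is knocked over (angle between any of tape, dish, jar, can, tin's own z axis and vertical above 0.5 rad).
It also fails if it takes over 67 s, if anything falls off the work surface, if the arm or the gripper's body presses on something with over 40 N, if the wrist force passes 120 N, or if a joint passes its speed limit or range.

## Robot

A 6-joint arm with a two-finger parallel gripper is mounted at the origin on the work surface. World frame = base frame: x ahead of the robot, y to its left, z up, the work surface at z = 0. Lengths are in m, angles in degrees, forces in N, time in s.
With the tool pointing down it reaches from about 0.4 to 0.825 m from the base axis. Payload 7 kg.
Tool frame: the origin (TCP) lies midway between the tips of the shut fingers; the grasp point (between the pads) lies 19 mm behind it; z points along the fingers, y is the line along which they close (so a half turn about z gives the same grasp; the last joint's range is limited). The gripper opens to 88 mm and grips with 3 to 60 N. Pads are 19 mm wide; open, the fingers measure 130 mm over their backs; the gripper's body (78 mm by 193 mm) begins 47 mm behind the grasp point.
Start: joints at [-58.722, 20.546, 0.682, 0, -70.136, -16.507], TCP at [0.172, -0.653, 0.227] pointing down, gripper open.
Joint ranges: [-176.03, 176.03], [-82.01, 121.73], [-58.28, 71.71], [-173.87, 95.51], [-174.79, -0.11], [-173.66, 173.66]. Speed limits (degrees/s): [136.94, 136.94, 172.46, 180, 180, 180].

## Interface

Orientations are given as [roll, pitch, yaw] about the fixed x, y, z axes, in that order (R = Rz(yaw) Ry(pitch) Rx(roll)).
In Python, from plant import ctrl gives the robot as it stands.
- The arm moves only by the tool arm_command, never from a script. Its argument "steps" is a list of rows, each an object with "translation": the shift along the tool's x, y, z in mm, a list of three; "rotation": the turn, a rotation vector about the tool's x, y, z in units of 5 degrees (1.0 is 5 degrees), a list of three; "claw": the finger opening in mm, from 0 to 87.6. In form: [{"translation": [x, y, z], "rotation": [rx, ry, rz], "claw": claw}, ...]. A call has 1 to 5 rows; each row is the pose to reach, as a shift and turn from the pose commanded when the call began, along the tool's axes at that moment; what a row does not reach only later rows make up. A row lasts 1/10 s, in which the tool goes at most 50 mm and 8.59 degrees, less where a joint would pass 70% of its speed; a pose out of reach is approached as far as the arm can. A call with a gripper value outside its range is refused whole. The fingers move at their own pace and stop on an object; the grip force is fixed at half the most. Time passes only in rows, so rows that repeat a pose let the fingers close. It gives the time, the measured TCP pose, the force, the opening and the grip force at its end, in the units of the state.
- ctrl.get_obs(): the state, without advancing time (a new reading comes with each control period).
- ctrl.snapshot(name): name is "scene" or "side" or "wrist"; returns (picture, depth): 384x512x3 uint8, red, green, blue; 384x512 float32, m along the optical axis (not along the pixel's ray), 0 where there is no reading.
- ctrl.calibration(name): a dict with "vertical_fov" (degrees; the focal length in pixels is half the picture's height over the tangent of half this angle, whatever the lens; pixels are square), "cx", "cy" (the principal point, pixels), "k1" (the pictures are not rectified: a ray, as slopes to the right and down, at radius r is drawn at 1 + k1 r^2 times it, then the intrinsics apply), "rvec" (rotation vector, rad) and "tvec" (3), from world to camera coordinates, as OpenCV has them; the wrist camera has in their place "hand_eye" (4x4, takes a point from camera to tool coordinates, whose origin is the TCP and whose axes are the flange's). Camera axes: x right, y down, z forward; pixel columns grow to the right and rows downward; lengths in m; the calibration is good to about 2 mm. A picture is of the moment at which its call begins: read the wrist's pose just before it. calibration takes no time and is no camera call.
- ctrl.close_job(): hands the job in; it is judged then, once.
The state is a dict: "clock": time; "joint_pos": joint angles; "qvel": joint speeds; "tau": joint torques, N m; "tool_pos": TCP position; "orientation": TCP orientation; "force": force on the tool from outside, world axes, zero at the start; "moment": the same for the moment, N m; "opening": finger opening in m; "gripper_force": force on a finger pad.
Only numpy, scipy, OpenCV 4.12 (cv2) and the standard library are available. Lean on these libraries where they do the work, as an engineer would, in place of code of your own. Each camera call takes 0.05 s, during which the arm holds its last target. There are 200 camera calls.

## Working session

There is one attempt and no reset: what is moved stays moved. The work goes in short steps, Python scripts to look and compute and a tool call to move; the robot and the scene stay as the last step left them, time stands still between calls to the robot, and variables do not carry over. Pictures are saved under pics/ and viewed, at most 10 in all, crops included, and the job is handed in when it is done.

Besides the shell and the picture viewer there is one more tool, called in YAML: its name, and indented under it one key for each argument. arm_command: Moves the arm, as the interface text tells. Its arguments: {"type":"object","properties":{"steps":{"type":"array"}},"required":["steps"]}

```bash
ls; mkdir -p pics; cat > h.py <<'E'
import numpy as np, cv2
from plant import ctrl
from scipy.spatial.transform import Rotation as R
def cloud(name):
    o=ctrl.get_obs(); pic,d=ctrl.snapshot(name); c=ctrl.calibration(name)
    H,W=d.shape; f=H/2/np.tan(np.radians(c["vertical_fov"]/2))
    u,v=np.meshgrid(np.arange(W),np.arange(H))
    K=np.array([[f,0,c["cx"]],[0,f,c["cy"]],[0,0,1]])
    p=cv2.undistortPoints(np.stack([u,v],-1).reshape(-1,1,2).astype(np.float64),K,np.array([c["k1"],0,0,0.])).reshape(H,W,2)
    X=np.dstack([p[...,0]*d,p[...,1]*d,d]).astype(float)
    if "rvec" in c:
        Rm=cv2.Rodrigues(np.array(c["rvec"],float))[0]; P=(X-np.array(c["tvec"]).ravel())@Rm
    else:
        T=np.array(c["hand_eye"]); X=X@T[:3,:3].T+T[:3,3]
        P=X@R.from_euler("xyz",o["orientation"],degrees=True).as_matrix().T+o["tool_pos"]
    P[d==0]=np.nan
    return pic,P
def save(n,pic): cv2.imwrite("pics/"+n,pic[...,::-1])
E
python3 - <<'E'
from h import *
print(ctrl.get_obs())
for n in("scene","side"):
    pic,P=cloud(n); save(n+"0.png",pic); np.savez("/tmp/"+n,pic=pic,P=P); print(n,ctrl.calibration(n))
E
```

```text
pics
{'clock': 0.0, 'joint_pos': array([-5.87228958e+01,  2.05889942e+01,  6.32799554e-01, -1.93364127e-02,
       -7.01347826e+01, -1.65077577e+01]), 'qvel': array([-0.10735842,  0.06724452,  0.01865036,  0.02411971,  0.05740485,
        0.11951077]), 'tau': array([-1.02944472e-03, -5.82719135e+01,  2.93062520e+01,  6.99750960e+00,
        7.18108247e-03, -1.74042757e-04]), 'tool_pos': array([ 0.17192972, -0.65222871,  0.22564529]), 'orientation': array([ 1.79907607e+02, -8.42485653e-03, -1.65237232e+02]), 'force': array([ 0.63135344, -0.01171786,  0.30421095]), 'moment': array([ 0.02142043, -0.01323908,  0.06118636]), 'gripper_force': 0.0, 'opening': 0.08755437789090804}
scene {'vertical_fov': 43.40450342455554, 'cx': 258.4670778740654, 'cy': 185.74466118912923, 'k1': -0.09874716016425902, 'rvec': array([ 1.79945478,  1.33349723, -0.70314802]), 'tvec': array([-0.12859416, -0.16967951,  1.82142849])}
side {'vertical_fov': 51.665585833498206, 'cx': 261.57390160408914, 'cy': 190.96573498235173, 'k1': -0.09089584786487893, 'rvec': array([ 0.91824677, -2.58761021,  0.9783119 ]), 'tvec': array([0.38531247, 0.28238217, 0.94689918])}
```

View pics/scene0.png

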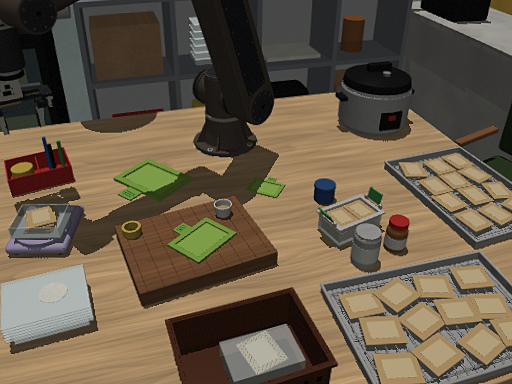

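View pics/side0.png

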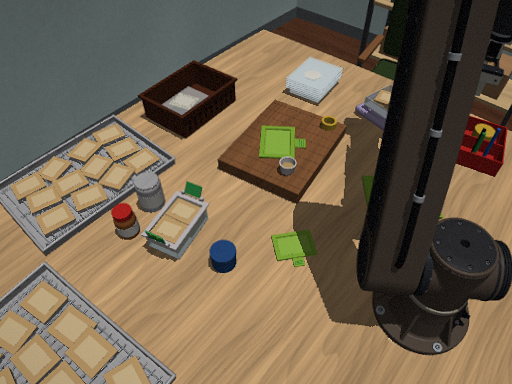

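The scene view shows the lid on the block at about (200,238), with its tab at (181,229). The dish is at (222,208), the tape at (131,229), the box at (350,220) and the tin at (325,190). In the side view the lid is at (278,142) and its tab at (300,143). Next I fit the poses.

```bash
cat > m.py <<'E'
from h import *
def rect(Q):
    r=cv2.minAreaRect((Q*1000).astype(np.float32)); return np.round(r[0],1),np.round(r[1],1),round(r[2],1)
def comps(mask,mn=15):
    n,l,s,c=cv2.connectedComponentsWithStats(mask.astype(np.uint8)); return [(l==i,s[i],c[i]) for i in range(1,n) if s[i,4]>=mn]
if __name__=="__main__":
  for n in("scene","side"):
    z=np.load(f"/tmp/{n}.npz"); pic,P=z["pic"],z["P"]; hsv=cv2.cvtColor(pic,cv2.COLOR_RGB2HSV)
    h,s,v=[hsv[...,i].astype(int) for i in range(3)]; Z=P[...,2]
    print("==",n)
    g=(h>32)&(h<85)&(s>110)&(v>40)
    for m,st,c in comps(g):
        Q=P[m]; Q=Q[~np.isnan(Q[:,0])]
        if len(Q): print("green",c.round(),st[4],np.median(Q,0).round(3),"z",np.percentile(Q[:,2],[5,95]).round(3),rect(Q[:,:2]),hsv[m].mean(0).round())
    blk=(Z>0.035)&(Z<0.052)&(h<25)&(s>60)&(P[...,0]>.2)&(P[...,0]<.95)&(np.abs(P[...,1])<.9)
    for m,st,c in comps(blk,800): print("block",c.round(),rect(P[m][:,:2]),np.median(P[m][:,2]))
    for nm,(cx,cy),sn in (("tape",(131,229),(328,123)),("dish",(222,208),(288,165)),("tin",(325,190),(223,256)),("jar",(397,233),(124,220)),("can",(366,244),(149,190))):
        x,y=(cx,cy) if n=="scene" else sn
        Q=P[y-22:y+23,x-20:x+21].reshape(-1,3); print(nm,P[y,x].round(3))
E
python3 m.py
```

```text
== scene
green [ 60. 154.] 68 [ 0.088 -0.576  0.08 ] z [0.042 0.127] (array([  44. , -586.5]), array([105.7,   9.4]), 13.3) [ 67. 181.  54.]
green [501. 166.] 194 [ 0.089  1.312 -0.272] z [-0.277 -0.266] (array([  99.9, 1301.8]), array([112.2, 235.7]), 48.1) [ 46. 118.  48.]
green [151. 180.] 2005 [ 0.213 -0.298  0.006] z [0.001 0.011] (array([ 213. , -311.6]), array([220.8, 216.8]), 38.1) [ 42. 149. 121.]
green [265. 187.] 529 [0.346 0.05  0.003] z [-0.     0.007] (array([339.7,  55. ]), array([109.7, 110. ]), 49.2) [ 42. 150. 115.]
green [375. 196.] 139 [0.6   0.295 0.087] z [0.073 0.102] (array([597.6, 294.5]), array([47.4, 13.4]), 10.3) [ 67. 163.  62.]
green [324. 212.] 23 [0.644 0.116 0.097] z [0.087 0.099] (array([577.6, 133.6]), array([ 27.3, 171.8]), 74.9) [ 62. 154.  95.]
green [200. 239.] 1735 [ 0.601 -0.216  0.049] z [0.046 0.053] (array([ 587.7, -219.4]), array([149. , 153.1]), 36.1) [ 42. 146. 142.]
block [190. 247.] (array([ 587.2, -231.4]), array([287.3, 362.6]), 8.4) 0.04412565649356036
tape [ 0.5   -0.386  0.041]
dish [ 0.503 -0.131  0.063]
tin [0.487 0.192 0.054]
j
[... 620 characters left out ...]
25 0.087] z [0.073 0.098] (array([634.8, 125.6]), array([47.9, 19.7]), 13.7) [ 67. 171.  99.]
green [440. 216.] 16 [ 0.067 -0.29   0.011] z [-0.001  0.366] (array([  65.2, -131.7]), array([  6.8, 367.7]), 1.4) [ 39. 163. 107.]
green [154. 237.] 80 [0.595 0.298 0.093] z [0.075 0.104] (array([593.7, 297.9]), array([49.6,  7. ]), 13.7) [ 62. 173.  77.]
green [294. 246.] 1138 [0.342 0.053 0.004] z [0.001 0.008] (array([337. ,  56.6]), array([107.9, 110.7]), 49.3) [ 41. 167. 132.]
block [283. 147.] (array([ 585.5, -229.6]), array([283.3, 362.8]), 8.4) 0.04533446751374377
tape [ 0.527 -0.397  0.045]
dish [ 0.502 -0.132  0.065]
tin [0.442 0.217 0.058]
jar [0.702 0.311 0.081]
can [0.719 0.207 0.095]
```

```bash
cat > fit.py <<'E'
from h import *
from scipy.optimize import minimize
LID=[(-55,-74),(55,-74),(55,74),(-55,74),(-55,20),(-90,20),(-90,-20),(-55,-20)]
def iou(p,poly,M,o):
    c,s=np.cos(p[2]),np.sin(p[2]); q=np.array(poly,float)@np.array([[c,s],[-s,c]])+p[:2]
    im=np.zeros(M.shape,np.uint8); cv2.fillPoly(im,[np.round((q-o)*16).astype(np.int32)],1,shift=4)
    return (im&M).sum()/(im|M).sum()
def fit(n,mask,pic,P,poly,z,p0,half=150):
    # bird's-eye map of mask on plane z via camera projection, 1 mm grid; from point cloud homography
    m=mask&~np.isnan(P[...,0])
    ok=(~np.isnan(P[...,0]))&(np.abs(P[...,2]-z)<.004)&(np.hypot(P[...,0]*1e3-p0[0],P[...,1]*1e3-p0[1])<half)
    v,u=np.nonzero(ok); o=np.array(p0[:2])-half
    Hm,_=cv2.findHomography(np.c_[u,v].astype(float),P[ok][:,:2]*1e3-o,cv2.RANSAC,2.)
    M=(cv2.warpPerspective(mask.astype(np.float32),Hm,(2*half,2*half),flags=cv2.INTER_LINEAR)>.5).astype(np.uint8)
    best=None
    for a in np.arange(-1,1.01,.1):
        r=minimize(lambda p:-iou((p[0],p[1],p[2]/100),poly,M,o),[p0[0],p0[1],(p0[2]+a)*100],method="Nelder-Mead",options=dict(initial_simplex=np.array([p0[0],p0[1],(p0[2]+a)*100])+np.array([[0,0,0],[8,0,0],[0,8,0],[0,0,8]])))
        if best is None or r.fun<best.fun: best=r
    x,y,t=best.x; return round(x,1),round(y,1),round(np.degrees(t/100),2),"iou",round(-best.fun,3)
def green(pic,P,z0,z1,c,r):
    hsv=cv2.cvtColor(pic,cv2.COLOR_RGB2HSV).astype(int); h,s,v=hsv[...,0],hsv[...,1],hsv[...,2]
    return (h>32)&(h<60)&(s>90)&(v>40)&(P[...,2]>z0)&(P[...,2]<z1)&(np.hypot(P[...,0]-c[0],P[...,1]-c[1])<r)
E
cat > a.py <<'E'
from fit import *
for n in("scene","side"):
    z=np.load(f"/tmp/{n}.npz"); pic,P=z["pic"],z["P"]
    print(n,"lid",fit(n,green(pic,P,.03,.07,(.6,-.217),.15),pic,P,LID,.048,(600,-217,.3)))
    hsv=cv2.cvtColor(pic,cv2.COLOR_RGB2HSV).astype(int)
    # box rim plane points
    m=(np.abs(P[...,2]-.062)<.006)&(np.hypot(P[...,0]-.615,P[...,1]-.21)<.12)&(hsv[...,1]<60)
    Q=P[m][:,:2]*1e3; print("rim",cv2.minAreaRect(Q.astype(np.float32)),len(Q))
    for nm,c,z0,z1 in (("tape",(.52,-.39),.053,.08),("dish",(.502,-.131),.07,.09),("tin",(.46,.21),.05,.07),("jar",(.72,.29),.08,.11),("can",(.75,.18),.09,.12)):
        m=(P[...,2]>z0)&(P[...,2]<z1)&(np.hypot(P[...,0]-c[0],P[...,1]-c[1])<.06)
        if m.sum()>4: print(nm,m.sum(),np.round(cv2.minEnclosingCircle((P[m][:,:2]*1e3).astype(np.float32))[0]),P[m][:,2].max().round(3))
    for nm,c in (("A",(.597,.296)),("B",(.637,.124))):
        m=(hsv[...,0]>45)&(hsv[...,0]<85)&(hsv[...,1]>100)&(np.hypot(P[...,0]-c[0],P[...,1]-c[1])<.06)&(P[...,2]>.06)
        Q=P[m]; print(nm,len(Q),Q[Q[:,2].argsort()][[2,-3]].round(3).tolist(),Q.mean(0).round(3))
E
python3 a.py
```

```text
scene lid (np.float64(599.5), np.float64(-208.7), np.float64(36.21), 'iou', np.float64(0.943))
rim ((616.45703125, 211.99703979492188), (111.39103698730469, 175.8249053955078), 13.023138999938965) 553
tape 235 [ 524. -384.] 0.071
dish 126 [ 504. -130.] 0.083
tin 230 [457. 205.] 0.06
jar 246 [729. 299.] 0.095
can 402 [752. 187.] 0.103
A 146 [[0.585, 0.29, 0.07], [0.619, 0.301, 0.105]] [0.599 0.295 0.088]
B 39 [[0.63, 0.126, 0.076], [0.644, 0.115, 0.099]] [0.644 0.12  0.09 ]
side lid (np.float64(602.7), np.float64(-212.6), np.float64(35.71), 'iou', np.float64(0.937))
rim ((644.302978515625, 221.09840393066406), (169.82618713378906, 173.47171020507812), 14.314595222473145) 767
tape 161 [ 520. -384.] 0.075
dish 111 [ 503. -128.] 0.084
tin 518 [456. 206.] 0.061
jar 307 [723. 299.] 0.096
can 399 [748. 192.] 0.104
A 73 [[0.611, 0.299, 0.071], [0.574, 0.294, 0.104]] [0.594 0.298 0.091]
B 179 [[0.613, 0.126, 0.071], [0.628, 0.115, 0.1]] [0.635 0.125 0.086]
```

arm_command:
  steps:
    - {"translation": [0,0,-50],"rotation": [0,0,0],"claw": 60}
    - {"translation": [0,0,-100],"rotation": [0,0,0],"claw": 60}
    - {"translation": [0,0,-130],"rotation": [0,0,0],"claw": 60}
    - {"translation": [0,0,-130],"rotation": [0,0,0],"claw": 60}

```text
clock: 0.5
tool_pos: [0.1723, -0.6543, 0.3623]
orientation: [-179.5, 0.0, -165.2]
force: [1.6, -0.8, 0.3]
opening: 0.0627
gripper_force: 0.0
```

The lid is at about (601,-211) mm with yaw 36°, and the block's yaw is 8.4°. Next I write a small dead-reckoning helper for commanded poses, then go above the lid for a wrist view.

```bash
cat > t.py <<'E'
# usage: t.py x y z yaw [tilt about tool y, deg] ; mm/deg, tool down. prints the row(s) from the tracked commanded pose
import sys,json,numpy as np
from scipy.spatial.transform import Rotation as R
st=json.load(open("st.json")); p=np.array(st["p"]); Q=R.from_matrix(st["R"])
a=[float(v) for v in sys.argv[1:]]
T=np.array(a[:3]); G=R.from_euler("xyz",[180,0,a[3]],degrees=True)*R.from_euler("y",a[4] if len(a)>4 else 0,degrees=True)
D=T-p; RV=(G*Q.inv()).as_rotvec()
n=max(1,int(np.ceil(max(np.linalg.norm(D)/200,np.degrees(np.linalg.norm(RV))/34))))
for i in range(n):
    tp=p+(T-p)/(n-i); tq=R.from_rotvec((G*Q.inv()).as_rotvec()/(n-i))*Q
    t=np.round(Q.inv().apply(tp-p),1); r=np.round(np.degrees((Q.inv()*tq).as_rotvec())/5,2)
    print(json.dumps({"translation":t.tolist(),"rotation":r.tolist()}))
    p=p+Q.apply(t); Q=Q*R.from_rotvec(np.radians(r*5))
print("end",p.round(1),Q.as_euler("xyz",degrees=True).round(2))
json.dump({"p":p.tolist(),"R":Q.as_matrix().tolist()},open("st.json","w"))
E
python3 - <<'E'
import json; from scipy.spatial.transform import Rotation as R
json.dump({"p":[172,-653,357],"R":R.from_euler("xyz",[180,0,-165.23],degrees=True).as_matrix().tolist()},open("st.json","w"))
from plant import ctrl; print(ctrl.calibration("wrist"))
E
python3 t.py 580 -215 340 -144
```

```text
{'vertical_fov': 70.40785720668217, 'cx': 253.56963933576813, 'cy': 188.29469843514502, 'k1': -0.04128927447340033, 'hand_eye': array([[ 3.15809763e-04, -9.67099958e-01, -2.54396485e-01,
         6.79897266e-02],
       [ 9.99999904e-01,  2.27989848e-04,  3.74693701e-04,
        -1.23068055e-03],
       [-3.04366446e-04, -2.54396579e-01,  9.67099937e-01,
        -1.57248928e-01],
       [ 0.00000000e+00,  0.00000000e+00,  0.00000000e+00,
         1.00000000e+00]])}
{"translation": [-168.7, 106.5, 5.7], "rotation": [-0.0, 0.0, -1.42]}
{"translation": [-180.6, 84.8, 5.7], "rotation": [-0.0, 0.0, -1.41]}
{"translation": [-189.7, 62.1, 5.6], "rotation": [-0.0, 0.0, -1.42]}
end [ 580.  -214.9  340. ] [-180.      0.   -143.98]
```

arm_command:
  steps:
    - {"translation": [-42.2,26.6,1.4],"rotation": [0,0,-0.36],"claw": 60}
    - {"translation": [-84.4,53.2,2.8],"rotation": [0,0,-0.71],"claw": 60}
    - {"translation": [-126.5,79.9,4.3],"rotation": [0,0,-1.07],"claw": 60}
    - {"translation": [-168.7,106.5,5.7],"rotation": [0,0,-1.42],"claw": 60}
    - {"translation": [-168.7,106.5,5.7],"rotation": [0,0,-1.42],"claw": 60}

```text
clock: 1.0
tool_pos: [0.3112, -0.5029, 0.3506]
orientation: [180.0, 0.1, -157.8]
force: [-0.4, 0.1, 0.4]
opening: 0.0605
gripper_force: 0.0
```

arm_command:
  steps:
    - {"translation": [-45,21.2,1.4],"rotation": [0,0,-0.35],"claw": 60}
    - {"translation": [-90.3,42.4,2.8],"rotation": [0,0,-0.7],"claw": 60}
    - {"translation": [-135.5,63.6,4.3],"rotation": [0,0,-1.06],"claw": 60}
    - {"translation": [-180.6,84.8,5.7],"rotation": [0,0,-1.41],"claw": 60}
    - {"translation": [-180.6,84.8,5.7],"rotation": [0,0,-1.41],"claw": 60}

```text
clock: 1.5
tool_pos: [0.4469, -0.3571, 0.344]
orientation: [179.9, 0.0, -150.8]
force: [-0.9, -0.2, -1.0]
opening: 0.0596
gripper_force: 0.0
```

arm_command:
  steps:
    - {"translation": [-47.4,15.5,1.4],"rotation": [0,0,-0.36],"claw": 72}
    - {"translation": [-94.9,31,2.8],"rotation": [0,0,-0.71],"claw": 72}
    - {"translation": [-142.3,46.6,4.2],"rotation": [0,0,-1.07],"claw": 72}
    - {"translation": [-189.7,62.1,5.6],"rotation": [0,0,-1.42],"claw": 72}
    - {"translation": [-189.7,62.1,5.6],"rotation": [0,0,-1.42],"claw": 72}

```text
clock: 2.0
tool_pos: [0.5827, -0.2113, 0.3373]
orientation: [179.9, -0.1, -143.7]
force: [-0.1, 0.5, -0.8]
opening: 0.0721
gripper_force: 0.0
```

```bash
cat > w.py <<'E'
from fit import *
import sys
pic,P=cloud("wrist"); save(sys.argv[1],pic); np.savez("/tmp/w",pic=pic,P=P)
o=ctrl.get_obs(); print(o["tool_pos"].round(4),o["orientation"].round(2),o["clock"])
g=green(pic,P,.03,.07,(.6,-.217),.2); print(g.sum(),"lid",fit("w",g,pic,P,LID,.048,(600,-213,.62)))
hsv=cv2.cvtColor(pic,cv2.COLOR_RGB2HSV).astype(int)
m=(np.abs(P[...,2]-.045)<.008)&(P[...,0]<.8)&(P[...,1]<0)&(P[...,1]>-.45)&(P[...,0]>.4)
print("blk",cv2.minAreaRect((P[m][:,:2]*1e3).astype(np.float32)),np.median(P[m][:,2]),"lidz",np.median(P[g][:,2]))
E
python3 w.py w1.png
```

```text
[ 0.5813 -0.2129  0.3378] [ 1.7989e+02 -1.1000e-01 -1.4381e+02] 2.05
6350 lid (np.float64(602.8), np.float64(-211.5), np.float64(35.56), 'iou', np.float64(0.983))
blk ((587.9089965820312, -233.94195556640625), (281.2746276855469, 361.156005859375), 8.377448081970215) 0.04437055766199299 lidz 0.048052294267386914
```

The wrist fit puts the lid at (602.8,-211.5) with yaw 35.6° (IoU 0.98). I'll go down with the fingers spread inside the sunk middle.

```bash
python3 t.py 586.5 -224 240 -144.44; python3 t.py 586.5 -224 66 -144.44
```

```text
{"translation": [0.1, -11.1, 100.0], "rotation": [-0.0, 0.0, 0.09]}
end [ 586.4 -224.   240. ] [ 180.      0.   -144.43]
{"translation": [-0.0, -0.0, 174.0], "rotation": [-0.0, 0.0, 0.0]}
end [ 586.4 -224.    66. ] [ 180.      0.   -144.43]
```

arm_command:
  steps:
    - {"translation": [0,-5.5,50],"rotation": [0,0,0.09],"claw": 72}
    - {"translation": [0.1,-11.1,100],"rotation": [0,0,0.09],"claw": 72}

```text
clock: 2.25
tool_pos: [0.5868, -0.2245, 0.2403]
orientation: [-179.9, 0.2, -144.5]
force: [0.2, -1.3, -1.1]
opening: 0.0719
gripper_force: 0.0
```

arm_command:
  steps:
    - {"translation": [0,0,50],"rotation": [0,0,0],"claw": 72}
    - {"translation": [0,0,100],"rotation": [0,0,0],"claw": 72}
    - {"translation": [0,0,140],"rotation": [0,0,0],"claw": 72}
    - {"translation": [0,0,174],"rotation": [0,0,0],"claw": 72}
    - {"translation": [0,0,174],"rotation": [0,0,0],"claw": 72}

```text
clock: 2.75
tool_pos: [0.582, -0.2243, 0.0611]
orientation: [179.6, -0.4, -144.6]
force: [-0.8, 0.3, 0.3]
opening: 0.0721
gripper_force: 0.0
```

```bash
python3 w.py w2.png
```

```text
[ 0.5842 -0.2246  0.0643] [ 179.82   -0.23 -144.52] 2.8
18317 lid (np.float64(585.8), np.float64(-221.8), np.float64(37.44), 'iou', np.float64(0.475))
blk ((548.0061645507812, -245.88760375976562), (190.95297241210938, 359.7767333984375), 34.62349319458008) 0.044314390115770555 lidz 0.04773714510746999
```

View pics/w2.png

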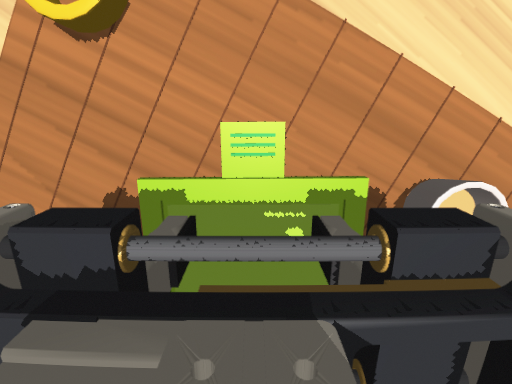

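The wrist view shows the fingers over the sunk middle, centred on the lid (centre column ~254, tab at (253,150)); the dish is at the right edge and the tape at top left. I lower the last stretch.

arm_command:
  steps:
    - {"translation": [0,0,8],"rotation": [0,0,0],"claw": 72}
    - {"translation": [0,0,13],"rotation": [0,0,0],"claw": 72}
    - {"translation": [0,0,13],"rotation": [0,0,0],"claw": 72}
    - {"translation": [0,0,13],"rotation": [0,0,0],"claw": 72}

```text
clock: 3.2
tool_pos: [0.587, -0.2237, 0.0542]
orientation: [-179.9, 0.1, -144.4]
force: [0.5, -0.8, -0.5]
opening: 0.0721
gripper_force: 0.0
```

```bash
cat > o.py <<'E'
from h import *
o=[ctrl.get_obs() for _ in range(3)][-1]
print(o["clock"],o["tool_pos"].round(4),o["orientation"].round(2),o["force"].round(2),o["moment"].round(2),round(o["opening"],4),o["gripper_force"])
E
python3 o.py
```

```text
3.2 [ 0.587  -0.2237  0.0542] [-1.7994e+02  7.0000e-02 -1.4442e+02] [ 0.52 -0.75 -0.54] [0.02 0.07 0.02] 0.0721 0.0
```

arm_command:
  steps:
    - {"translation": [0,0,2],"rotation": [0,0,0],"claw": 72}
    - {"translation": [0,0,3],"rotation": [0,0,0],"claw": 72}
    - {"translation": [0,0,3],"rotation": [0,0,0],"claw": 72}
    - {"translation": [0,0,3],"rotation": [0,0,0],"claw": 72}

```text
clock: 3.6
tool_pos: [0.5865, -0.2236, 0.0502]
orientation: [-180.0, 0.0, -144.4]
force: [0.1, 0.3, -0.2]
opening: 0.0718
gripper_force: 0.0
```

arm_command:
  steps:
    - {"translation": [0,0,0],"rotation": [0,0,0],"claw": 78}
    - {"translation": [0,0,0],"rotation": [0,0,0],"claw": 83}
    - {"translation": [0,0,0],"rotation": [0,0,0],"claw": 83}
    - {"translation": [0,0,0],"rotation": [0,0,0],"claw": 83}

```text
clock: 4.0
tool_pos: [0.5865, -0.2236, 0.0502]
orientation: [-180.0, 0.0, -144.4]
force: [0.9, -0.6, -0.9]
opening: 0.0827
gripper_force: 0.0
```

arm_command:
  steps:
    - {"translation": [0,0,0],"rotation": [0,0,0],"claw": 87.6}
    - {"translation": [0,0,0],"rotation": [0,0,0],"claw": 87.6}
    - {"translation": [0,0,0],"rotation": [0,0,0],"claw": 87.6}
    - {"translation": [0,0,0],"rotation": [0,0,0],"claw": 87.6}

```text
clock: 4.4
tool_pos: [0.5865, -0.2236, 0.0501]
orientation: [180.0, -0.0, -144.4]
force: [-0.0, -0.6, -0.3]
opening: 0.0874
gripper_force: 0.0
```

```bash
python3 - <<'E'
from h import *
pic,P=cloud("side"); save("s1.png",cv2.resize(pic[100:200,200:340],None,fx=5,fy=5))
E
```

```text
(no output)
```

View pics/s1.png

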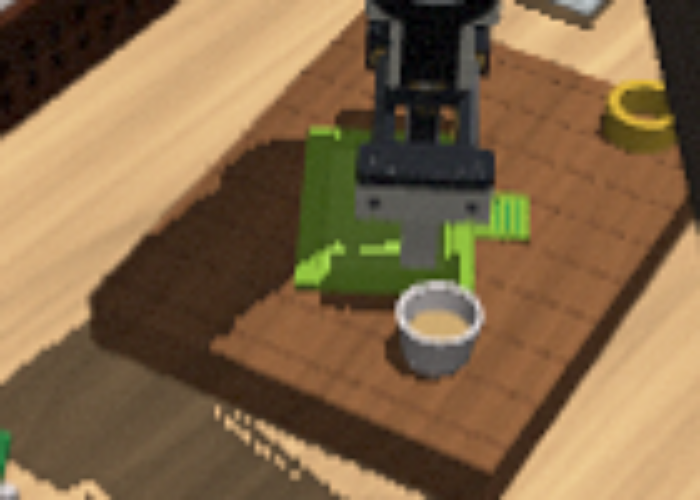

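```bash
cat > p.py <<'E'
# p.py n x y z yaw : n rows interpolated linearly in ONE call from tracked pose
import sys,json,numpy as np
from scipy.spatial.transform import Rotation as R
st=json.load(open("st.json")); p=np.array(st["p"]); Q=R.from_matrix(st["R"])
n=int(sys.argv[1]); a=[float(v) for v in sys.argv[2:]]
T=np.array(a[:3]); G=R.from_euler("xyz",[180,0,a[3]],degrees=True)*R.from_euler("y",a[4] if len(a)>4 else 0,degrees=True)
t=Q.inv().apply(T-p); r=np.degrees((Q.inv()*G).as_rotvec())/5
for i in range(1,n+1): tt,rr=np.round(t*i/n,1),np.round(r*i/n,2); print(tt.tolist(),rr.tolist())
p=p+Q.apply(tt); Q=Q*R.from_rotvec(np.radians(rr*5)); print("end",p.round(1),Q.as_euler("xyz",degrees=True).round(2))
json.dump({"p":p.tolist(),"R":Q.as_matrix().tolist()},open("st.json","w"))
E
python3 - <<'E'
import json; s=json.load(open("st.json")); s["p"][2]=50.0; json.dump(s,open("st.json","w"))
E
python3 p.py 3 577.2 -229.8 50 -144.43; python3 p.py 5 545 -241.2 50 -153.5; python3 p.py 5 512 -252.7 50 -162.5; python3 p.py 5 479.3 -264.1 50 -171.6
```

```text
[3.6, 0.2, -0.0] [-0.0, 0.0, -0.0]
[7.3, 0.4, -0.0] [-0.0, 0.0, -0.0]
[10.9, 0.6, -0.0] [-0.0, 0.0, -0.0]
end [ 577.2 -229.8   50. ] [ 180.      0.   -144.43]
[6.6, 1.9, -0.0] [-0.0, 0.0, 0.36]
[13.1, 3.8, -0.0] [-0.0, 0.0, 0.73]
[19.7, 5.7, -0.0] [-0.0, 0.0, 1.09]
[26.3, 7.6, -0.0] [-0.0, 0.0, 1.45]
[32.8, 9.5, -0.0] [-0.0, 0.0, 1.81]
end [ 545.  -241.2   50. ] [ 180.      0.   -153.48]
[6.9, 0.9, -0.0] [-0.0, 0.0, 0.36]
[13.9, 1.8, -0.0] [-0.0, 0.0, 0.72]
[20.8, 2.7, -0.0] [-0.0, 0.0, 1.08]
[27.8, 3.6, -0.0] [-0.0, 0.0, 1.44]
[34.7, 4.4, -0.0] [-0.0, 0.0, 1.8]
end [ 512.  -252.7   50. ] [ 180.      0.   -162.48]
[6.9, -0.2, -0.0] [0.0, -0.0, 0.36]
[13.8, -0.4, -0.0] [0.0, -0.0, 0.73]
[20.8, -0.6, -0.0] [0.0, -0.0, 1.09]
[27.7, -0.8, -0.0] [0.0, -0.0, 1.46]
[34.6, -1.0, -0.0] [0.0, -0.0, 1.82]
end [ 479.3 -264.1   50. ] [ 180.      0.   -171.58]
```

arm_command:
  steps:
    - {"translation": [3.6,0.2,0],"rotation": [0,0,0],"claw": 84}
    - {"translation": [7.3,0.4,0],"rotation": [0,0,0],"claw": 84}
    - {"translation": [10.9,0.6,0],"rotation": [0,0,0],"claw": 84}

```text
clock: 4.75
tool_pos: [0.5769, -0.2296, 0.0502]
orientation: [180.0, -0.0, -144.4]
force: [0.3, 0.5, 0.1]
opening: 0.0839
gripper_force: 0.4
```

arm_command:
  steps:
    - {"translation": [6.6,1.9,0],"rotation": [0,0,0.36],"claw": 84}
    - {"translation": [13.1,3.8,0],"rotation": [0,0,0.73],"claw": 84}
    - {"translation": [19.7,5.7,0],"rotation": [0,0,1.09],"claw": 84}
    - {"translation": [26.3,7.6,0],"rotation": [0,0,1.45],"claw": 84}
    - {"translation": [32.8,9.5,0],"rotation": [0,0,1.81],"claw": 84}

```text
clock: 5.25
tool_pos: [0.5444, -0.241, 0.0502]
orientation: [-180.0, -0.0, -153.6]
force: [0.2, 0.5, -0.4]
opening: 0.0841
gripper_force: 0.2
```

```bash
python3 o.py; python3 - <<'E'
from fit import *
for n in ("scene","wrist"):
    pic,P=cloud(n)
    if n=="scene": 
        g=green(pic,P,.03,.07,(.57,-.22),.2); print(g.sum(),fit(n,g,pic,P,LID,.048,(572,-225,.47)))
    else: save("w3.png",pic)
E
```

```text
5.25 [ 0.5444 -0.241   0.0502] [-180.     -0.   -153.64] [ 0.22  0.49 -0.44] [ 0.11 -0.1   0.04] 0.0841 0.18970848061144352
1496 (np.float64(571.7), np.float64(-222.9), np.float64(26.56), 'iou', np.float64(0.865))
```

View pics/w3.png

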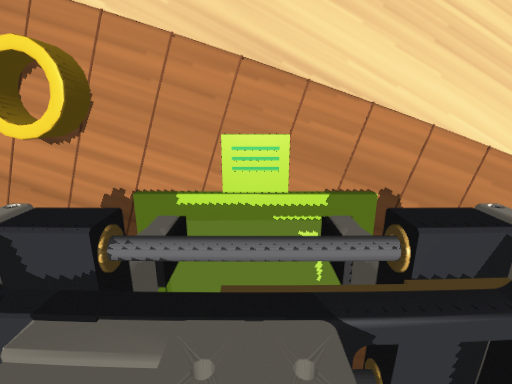

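The wrist view shows the lid following square to the fingers, with the tab at (255,163) and the tape at the left (30,85). I carry on.

arm_command:
  steps:
    - {"translation": [6.9,0.9,0],"rotation": [0,0,0.36],"claw": 84}
    - {"translation": [13.9,1.8,0],"rotation": [0,0,0.72],"claw": 84}
    - {"translation": [20.8,2.7,0],"rotation": [0,0,1.08],"claw": 84}
    - {"translation": [27.8,3.6,0],"rotation": [0,0,1.44],"claw": 84}
    - {"translation": [34.7,4.4,0],"rotation": [0,0,1.8],"claw": 84}

```text
clock: 5.85
tool_pos: [0.5115, -0.2526, 0.0503]
orientation: [-180.0, 0.0, -162.6]
force: [1.6, -0.0, 0.5]
opening: 0.084
gripper_force: 0.5
```

arm_command:
  steps:
    - {"translation": [6.9,-0.2,0],"rotation": [0,0,0.36],"claw": 84}
    - {"translation": [13.8,-0.4,0],"rotation": [0,0,0.73],"claw": 84}
    - {"translation": [20.8,-0.6,0],"rotation": [0,0,1.09],"claw": 84}
    - {"translation": [27.7,-0.8,0],"rotation": [0,0,1.46],"claw": 84}
    - {"translation": [34.6,-1,0],"rotation": [0,0,1.82],"claw": 84}

```text
clock: 6.35
tool_pos: [0.4789, -0.2639, 0.0502]
orientation: [-180.0, 0.0, -171.7]
force: [1.3, 0.4, 0.9]
opening: 0.0843
gripper_force: 0.6
```

arm_command:
  steps:
    - {"translation": [-2,0,0],"rotation": [0,0,0],"claw": 80}
    - {"translation": [-6,0,0],"rotation": [0,0,0],"claw": 76}
    - {"translation": [-6,0,-5],"rotation": [0,0,0],"claw": 76}
    - {"translation": [-6,0,-50],"rotation": [0,0,0],"claw": 76}
    - {"translation": [-6,0,-80],"rotation": [0,0,0],"claw": 76}

```text
clock: 6.85
tool_pos: [0.4857, -0.263, 0.132]
orientation: [-180.0, -0.0, -171.5]
force: [1.4, -0.1, -0.3]
opening: 0.076
gripper_force: 0.0
```

```bash
python3 - <<'E'
from fit import *
for n in ("wrist","scene","side"):
    print(ctrl.get_obs()["tool_pos"].round(4),end=" ")
    pic,P=cloud(n); g=green(pic,P,.03,.07,(.5,-.25),.2); print(n,g.sum(),fit(n,g,pic,P,LID,.048,(510,-259,.15)))
    if n=="wrist": save("w4.png",pic)
    m=(np.abs(P[...,2]-.045)<.008)&(P[...,0]<.8)&(P[...,1]<0)&(P[...,1]>-.45)&(P[...,0]>.38)
    print("blk",cv2.minAreaRect((P[m][:,:2]*1e3).astype(np.float32)))
E
```

```text
[ 0.4857 -0.263   0.132 ] wrist 14533 (np.float64(509.2), np.float64(-259.8), np.float64(7.96), 'iou', np.float64(0.719))
blk ((514.6987915039062, -259.6615295410156), (350.02655029296875, 258.06866455078125), 76.92334747314453)
[ 0.4884 -0.2639  0.1371] scene 1498 (np.float64(510.0), np.float64(-257.5), np.float64(7.69), 'iou', np.float64(0.956))
blk ((572.2818603515625, -234.1962890625), (316.94512939453125, 361.4757385253906), 8.42720890045166)
[ 0.4883 -0.2636  0.135 ] side 1195 (np.float64(509.3), np.float64(-259.1), np.float64(7.55), 'iou', np.float64(0.907))
blk ((569.8660278320312, -233.05108642578125), (314.1164855957031, 367.0273132324219), 8.522201538085938)
```

View pics/w4.png

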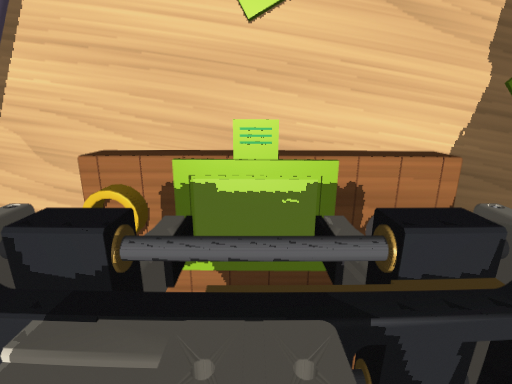

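The wrist view shows the tab (256,140) well past the front edge of the block. Lid fit: (509.7,-259.2), yaw 7.8°, so about 31 of the 35 mm of tab is out. I'll pinch it across its 40 mm width from above.

```bash
python3 - <<'E'
import json; s=json.load(open("st.json")); s["p"]=[485.2,-263.2,130]; json.dump(s,open("st.json","w"))
E
python3 p.py 2 432.4 -269.8 130 -172.2;python3 p.py 4 432.4 -269.8 35 -172.2; python3 t.py 432.4 -269.8 35 -172.2
```

```text
[26.6, 0.6, 0.0] [-0.0, -0.0, 0.06]
[53.2, 1.2, 0.0] [-0.0, -0.0, 0.12]
end [ 432.4 -269.8  130. ] [ 180.      0.   -172.18]
[-0.0, 0.0, 23.8] [-0.0, -0.0, 0.0]
[-0.0, 0.0, 47.5] [-0.0, -0.0, 0.0]
[-0.0, 0.0, 71.3] [-0.0, -0.0, 0.0]
[-0.0, 0.0, 95.0] [-0.0, -0.0, 0.0]
end [ 432.4 -269.8   35. ] [ 180.      0.   -172.18]
{"translation": [-0.0, 0.0, -0.0], "rotation": [-0.0, -0.0, 0.0]}
end [ 432.4 -269.8   35. ] [ 180.      0.   -172.18]
```

arm_command:
  steps:
    - {"translation": [26.6,0.6,0],"rotation": [0,0,0.06],"claw": 62}
    - {"translation": [53.2,1.2,0],"rotation": [0,0,0.12],"claw": 62}
    - {"translation": [53.2,1.2,0],"rotation": [0,0,0.12],"claw": 62}
    - {"translation": [53.2,1.2,0],"rotation": [0,0,0.12],"claw": 62}

```text
clock: 7.4
tool_pos: [0.4321, -0.2694, 0.1299]
orientation: [180.0, -0.0, -172.2]
force: [0.2, 0.3, -0.1]
opening: 0.0623
gripper_force: 0.0
```

```bash
python3 - <<'E'
from fit import *
print(ctrl.get_obs()["tool_pos"].round(4),end=" ")
pic,P=cloud("wrist"); save("w5.png",pic); g=green(pic,P,.03,.07,(.5,-.25),.2)
Q=P[g&(P[...,0]<.448)]; c,s=np.cos(np.radians(7.8)),np.sin(np.radians(7.8))
L=(Q[:,:2]*1e3-[509.7,-259.2])@np.array([[c,-s],[s,c]]); m=L[:,0]<-58; print("tab in lid frame",np.percentile(L[m],[1,99],axis=0).round(1),np.median(Q[m,2]))
E
```

```text
[ 0.4321 -0.2694  0.1299] tab in lid frame [[-90.5 -20.4]
 [-61.2  19. ]] 0.04710972981219094
```

Tab position confirmed to within about 1 mm. Descend and pinch.

arm_command:
  steps:
    - {"translation": [0,0,23.8],"rotation": [0,0,0],"claw": 62}
    - {"translation": [0,0,47.5],"rotation": [0,0,0],"claw": 62}
    - {"translation": [0,0,71.3],"rotation": [0,0,0],"claw": 62}
    - {"translation": [0,0,95],"rotation": [0,0,0],"claw": 62}
    - {"translation": [0,0,95],"rotation": [0,0,0],"claw": 62}

```text
clock: 7.95
tool_pos: [0.4309, -0.2688, 0.0321]
orientation: [179.9, -0.3, -172.2]
force: [-0.8, 0.3, 0.3]
opening: 0.0619
gripper_force: 0.0
```

arm_command:
  steps:
    - {"translation": [0,0,0],"rotation": [0,0,0],"claw": 52}
    - {"translation": [0,0,0],"rotation": [0,0,0],"claw": 44}
    - {"translation": [0,0,0],"rotation": [0,0,0],"claw": 30}
    - {"translation": [0,0,0],"rotation": [0,0,0],"claw": 30}
    - {"translation": [0,0,0],"rotation": [0,0,0],"claw": 30}

```text
clock: 8.45
tool_pos: [0.4333, -0.2696, 0.0361]
orientation: [-180.0, 0.1, -172.2]
force: [1.1, 1.0, 3.3]
opening: 0.0387
gripper_force: 30.0
```

arm_command:
  steps:
    - {"translation": [0,0,-3],"rotation": [0,0,0],"claw": 30}
    - {"translation": [0,0,-10],"rotation": [0,0,0],"claw": 30}
    - {"translation": [0,0,-20],"rotation": [0,0,0],"claw": 30}
    - {"translation": [0,0,-32],"rotation": [0,0,0],"claw": 30}
    - {"translation": [0,0,-40],"rotation": [0,0,0],"claw": 30}

```text
clock: 8.95
tool_pos: [0.433, -0.2696, 0.0768]
orientation: [-180.0, 0.1, -172.2]
force: [0.4, 0.2, -1.3]
opening: 0.0387
gripper_force: 30.0
```

```bash
cat > lt.py <<'E'
from fit import *
def lidpose():
    o=ctrl.get_obs(); p=o["tool_pos"]; pic,P=cloud("wrist")
    hsv=cv2.cvtColor(pic,cv2.COLOR_RGB2HSV).astype(int)
    m=(hsv[...,0]>32)&(hsv[...,0]<60)&(hsv[...,1]>90)&(hsv[...,2]>40)&(np.hypot(P[...,0]-p[0],P[...,1]-p[1])<.17)&(P[...,2]>p[2]-.03)&(P[...,2]<p[2]+.06)
    Q=P[m]; Rt=R.from_euler("xyz",o["orientation"],degrees=True); q=(Q-p)@Rt.as_matrix()*1e3
    # tool coords: plane fit of z over x,y, robust
    w=np.ones(len(q),bool)
    for _ in range(6):
        A=np.c_[q[:,:2],np.ones(len(q))]; k=np.linalg.lstsq(A[w],q[w,2],rcond=None)[0]; r=q[:,2]-A@k; w=np.abs(r)<4
    print("clock",o["clock"],"tool",p.round(4),o["orientation"].round(1),"op",round(o["opening"],4),"F",o["gripper_force"])
    print(len(q),"slope tool x,y deg",np.degrees(np.arctan(k[:2])).round(2),"z0",k[2].round(1),"x",np.percentile(q[:,0],[1,99]).round(1),"y",np.percentile(q[:,1],[1,99]).round(1))
    return pic,P,q
if __name__=="__main__":
    import sys; pic,P,q=lidpose(); save(sys.argv[1],pic)
    t=q[(np.abs(q[:,1])<16)]; 
    for a in range(-120,20,10):
        s=t[(t[:,0]>=a)&(t[:,0]<a+10)]; 
        if len(s): print(a,np.median(s[:,2]).round(1),end="; ")
E
python3 lt.py w6.png
```

```text
clock 8.95 tool [ 0.433  -0.2696  0.0768] [-1.800e+02  1.000e-01 -1.722e+02] op 0.0387 F 29.996625781059265
3116 slope tool x,y deg [ 3.46 -0.12] z0 -11.2 x [-30.   13.5] y [-23.3  20.9]
-40 -13.1; -30 -13.4; -20 -10.6; 0 -11.0; 10 -10.9;
```

View pics/w6.png

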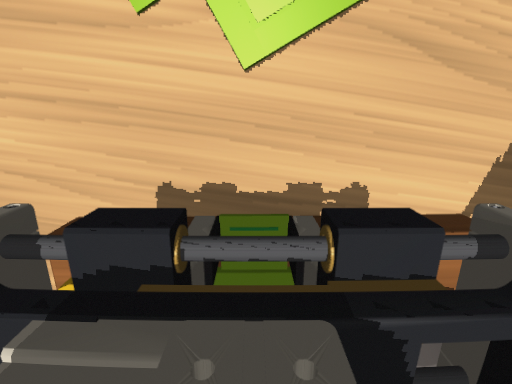

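The lid hangs level in the pinch: the tab top reads a constant ~-11 mm in tool z. I'll carry it high past the box to view the box from above with the wrist camera.

```bash
python3 - <<'E'
import json; s=json.load(open("st.json")); s["p"][2]=75.; json.dump(s,open("st.json","w"))
E
for a in "450 -240 200" "495 -130 260" "545 0 310" "605 115 340" "660 222 350"; do python3 p.py 5 $a -169|sed -n '1p;5,6p'; done
```

```text
[-4.3, 5.4, -25.0] [-0.0, -0.0, -0.13]
[-21.5, 27.1, -125.0] [-0.0, -0.0, -0.64]
end [ 450. -240.  200.] [ 180.      0.   -168.98]
[-13.0, 19.9, -12.0] [-0.0, -0.0, 0.0]
[-65.2, 99.4, -60.0] [-0.0, -0.0, 0.0]
end [ 495. -130.  260.] [ 180.      0.   -168.98]
[-14.8, 23.6, -10.0] [-0.0, -0.0, 0.0]
[-73.9, 118.0, -50.0] [-0.0, -0.0, 0.0]
end [545.  -0. 310.] [ 180.      0.   -168.98]
[-16.2, 20.3, -6.0] [-0.0, -0.0, 0.0]
[-80.9, 101.5, -30.0] [-0.0, -0.0, 0.0]
end [605. 115. 340.] [ 180.      0.   -168.98]
[-14.9, 18.9, -2.0] [-0.0, -0.0, 0.0]
[-74.4, 94.5, -10.0] [-0.0, -0.0, 0.0]
end [660. 222. 350.] [ 180.      0.   -168.98]
```

arm_command:
  steps:
    - {"translation": [-4.3,5.4,-25],"rotation": [0,0,-0.13],"claw": 30}
    - {"translation": [-8.6,10.8,-50],"rotation": [0,0,-0.26],"claw": 30}
    - {"translation": [-12.9,16.3,-75],"rotation": [0,0,-0.38],"claw": 30}
    - {"translation": [-17.2,21.7,-100],"rotation": [0,0,-0.51],"claw": 30}
    - {"translation": [-21.5,27.1,-125],"rotation": [0,0,-0.64],"claw": 30}

```text
clock: 9.5
tool_pos: [0.4499, -0.2394, 0.2015]
orientation: [180.0, 0.0, -169.0]
force: [0.4, -1.1, -1.2]
opening: 0.0386
gripper_force: 30.0
```

arm_command:
  steps:
    - {"translation": [-13,19.9,-12],"rotation": [0,0,0],"claw": 30}
    - {"translation": [-26,39.8,-24],"rotation": [0,0,0],"claw": 30}
    - {"translation": [-39.1,59.6,-36],"rotation": [0,0,0],"claw": 30}
    - {"translation": [-52.2,79.5,-48],"rotation": [0,0,0],"claw": 30}
    - {"translation": [-65.2,99.4,-60],"rotation": [0,0,0],"claw": 30}

```text
clock: 10.0
tool_pos: [0.4951, -0.1287, 0.2609]
orientation: [180.0, 0.0, -169.0]
force: [0.9, -0.3, -0.2]
opening: 0.0389
gripper_force: 30.0
```

arm_command:
  steps:
    - {"translation": [-14.8,23.6,-10],"rotation": [0,0,0],"claw": 30}
    - {"translation": [-29.6,47.2,-20],"rotation": [0,0,0],"claw": 30}
    - {"translation": [-44.3,70.8,-30],"rotation": [0,0,0],"claw": 30}
    - {"translation": [-59.1,94.4,-40],"rotation": [0,0,0],"claw": 30}
    - {"translation": [-73.9,118,-50],"rotation": [0,0,0],"claw": 30}

```text
clock: 10.5
tool_pos: [0.545, 0.0014, 0.3108]
orientation: [180.0, 0.0, -169.0]
force: [0.4, -0.4, -0.6]
opening: 0.039
gripper_force: 30.0
```

arm_command:
  steps:
    - {"translation": [-16.2,20.3,-6],"rotation": [0,0,0],"claw": 30}
    - {"translation": [-32.4,40.6,-12],"rotation": [0,0,0],"claw": 30}
    - {"translation": [-48.5,60.9,-18],"rotation": [0,0,0],"claw": 30}
    - {"translation": [-64.7,81.2,-24],"rotation": [0,0,0],"claw": 30}
    - {"translation": [-80.9,101.5,-30],"rotation": [0,0,0],"claw": 30}

```text
clock: 11.0
tool_pos: [0.6052, 0.1164, 0.3405]
orientation: [180.0, -0.0, -169.0]
force: [1.3, -0.1, -1.0]
opening: 0.039
gripper_force: 30.0
```

arm_command:
  steps:
    - {"translation": [-14.9,18.9,-2],"rotation": [0,0,0],"claw": 30}
    - {"translation": [-29.8,37.8,-4],"rotation": [0,0,0],"claw": 30}
    - {"translation": [-44.6,56.7,-6],"rotation": [0,0,0],"claw": 30}
    - {"translation": [-59.5,75.6,-8],"rotation": [0,0,0],"claw": 30}
    - {"translation": [-74.4,94.5,-10],"rotation": [0,0,0],"claw": 30}

```text
clock: 11.5
tool_pos: [0.6602, 0.2232, 0.3502]
orientation: [180.0, -0.0, -169.0]
force: [0.2, 0.1, -0.5]
opening: 0.0392
gripper_force: 30.0
```

```bash
python3 o.py; python3 lt.py w7.png; python3 - <<'E'
from h import *
for n in("wrist","side"):
    pic,P=cloud(n); np.savez("/tmp/b"+n,pic=pic,P=P)
    if n=="wrist": save("w7.png",pic)
E
```

```text
11.5 [0.6602 0.2232 0.3502] [ 1.7999e+02 -2.0000e-02 -1.6898e+02] [ 0.19  0.06 -0.45] [-0.03  0.01 -0.01] 0.0392 29.99644160270691
clock 11.5 tool [0.6602 0.2232 0.3502] [ 180.   -0. -169.] op 0.0392 F 29.99644160270691
3116 slope tool x,y deg [ 3.5  -0.04] z0 -11.2 x [-29.8  13.6] y [-23.2  21. ]
-40 -12.8; -30 -13.4; -20 -10.4; 0 -10.9; 10 -10.9;
```

View pics/w7.png

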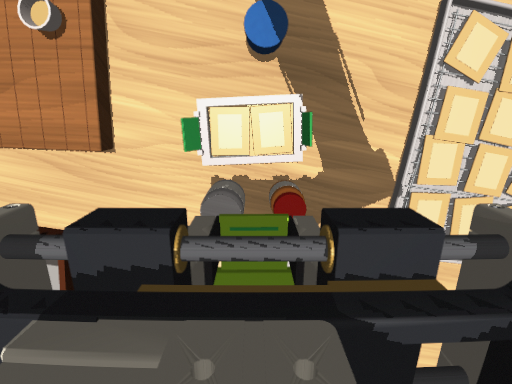

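The wrist view shows the box rim, centre about (252,130), with clip_b leaning out on the left (191,134) and clip_a nearly upright on the right (307,128). The tin is at the top (266,25); the can and jar are at (223,197) and (289,203). Now I fit the rim.

```bash
cat > b.py <<'E'
from fit import *
z=np.load("/tmp/bwrist.npz"); pic,P=z["pic"],z["P"]; hsv=cv2.cvtColor(pic,cv2.COLOR_RGB2HSV).astype(int)
near=np.hypot(P[...,0]-.616,P[...,1]-.212)<.13
m=(near&(P[...,2]>.056)&(P[...,2]<.068)&(hsv[...,1]<70)&(hsv[...,2]>120)).astype(np.uint8)
n,l,s,c=cv2.connectedComponentsWithStats(m); k=1+s[1:,4].argmax(); m=(l==k).astype(np.uint8)
cs,_=cv2.findContours(m,cv2.RETR_EXTERNAL,cv2.CHAIN_APPROX_NONE); F=np.zeros_like(m); cv2.drawContours(F,cs,-1,1,-1)
print("rim z",np.median(P[m>0][:,2]),m.sum())
# plane z=.062 homography from rim points only
for poly in ([(-53,-83),(53,-83),(53,83),(-53,83)],[(-53,-83),(-34,-83),(-34,-87),(-26,-87),(-26,-83),(26,-83),(26,-87),(34,-87),(34,-83),(53,-83),(53,83),(34,83),(34,87),(26,87),(26,83),(-26,83),(-26,87),(-34,87),(-34,83),(-53,83)]):
    print("box",fit("w",F>0,pic,P,poly,.062,(616,212,.22),130))
for nm,x in(("A",307),("B",191)):
    g=(hsv[...,0]>50)&(hsv[...,0]<85)&(hsv[...,1]>90)&near&(P[...,2]>.06)&(np.abs(np.arange(512)-x)<20)[None]
    Q=P[g]*1e3; yaw=np.radians(12.5); c,s=np.cos(yaw),np.sin(yaw); L=(Q[:,:2]-[616,212])@np.array([[c,-s],[s,c]])
    print(nm,len(Q),"local x",np.percentile(L[:,0],[2,98]).round(),"y",np.percentile(L[:,1],[2,50,98]).round(1),"z",np.percentile(Q[:,2],[2,50,98]).round(1))
E
python3 b.py
```

```text
rim z 0.06107171315627141 2432
box (np.float64(616.3), np.float64(210.7), np.float64(13.61), 'iou', np.float64(0.972))
box (np.float64(616.2), np.float64(211.3), np.float64(13.53), 'iou', np.float64(0.964))
A 325 local x [-25.  21.] y [79.9 83.7 88.4] z [ 69.7  90.4 102.9]
B 550 local x [-22.  25.] y [-101.2  -92.1  -82.5] z [69.9 85.  97.9]
```

Box: (616.3,211), yaw 13.5°. I move over the seat, then down to a hover.

```bash
for a in "541.6 192.1 340" "541.6 192.1 210" "541.6 192.1 130"; do python3 p.py 5 $a -166.5; done
```

```text
[24.4, -1.3, 2.0] [-0.0, -0.0, -0.1]
[48.8, -2.7, 4.0] [-0.0, -0.0, -0.2]
[73.1, -4.0, 6.0] [-0.0, -0.0, -0.3]
[97.5, -5.4, 8.0] [-0.0, -0.0, -0.4]
[121.9, -6.7, 10.0] [-0.0, -0.0, -0.5]
end [541.6 192.1 340. ] [ 180.      0.   -166.48]
[-0.0, -0.0, 26.0] [-0.0, -0.0, 0.0]
[-0.0, -0.0, 52.0] [-0.0, -0.0, 0.0]
[-0.0, -0.0, 78.0] [-0.0, -0.0, 0.0]
[-0.0, -0.0, 104.0] [-0.0, -0.0, 0.0]
[-0.0, -0.0, 130.0] [-0.0, -0.0, 0.0]
end [541.6 192.1 210. ] [ 180.      0.   -166.48]
[-0.0, -0.0, 16.0] [-0.0, -0.0, 0.0]
[-0.0, -0.0, 32.0] [-0.0, -0.0, 0.0]
[-0.0, -0.0, 48.0] [-0.0, -0.0, 0.0]
[-0.0, -0.0, 64.0] [-0.0, -0.0, 0.0]
[-0.0, -0.0, 80.0] [-0.0, -0.0, 0.0]
end [541.6 192.1 130. ] [ 180.      0.   -166.48]
```

arm_command:
  steps:
    - {"translation": [24.4,-1.3,2],"rotation": [0,0,-0.1],"claw": 30}
    - {"translation": [48.8,-2.7,4],"rotation": [0,0,-0.2],"claw": 30}
    - {"translation": [73.1,-4,6],"rotation": [0,0,-0.3],"claw": 30}
    - {"translation": [97.5,-5.4,8],"rotation": [0,0,-0.4],"claw": 30}
    - {"translation": [121.9,-6.7,10],"rotation": [0,0,-0.5],"claw": 30}

```text
clock: 12.15
tool_pos: [0.5402, 0.1913, 0.3403]
orientation: [180.0, 0.0, -166.5]
force: [0.1, 1.6, -1.0]
opening: 0.0388
gripper_force: 30.0
```

arm_command:
  steps:
    - {"translation": [0,0,26],"rotation": [0,0,0],"claw": 30}
    - {"translation": [0,0,52],"rotation": [0,0,0],"claw": 30}
    - {"translation": [0,0,78],"rotation": [0,0,0],"claw": 30}
    - {"translation": [0,0,104],"rotation": [0,0,0],"claw": 30}
    - {"translation": [0,0,130],"rotation": [0,0,0],"claw": 30}

```text
clock: 12.65
tool_pos: [0.5412, 0.1916, 0.2097]
orientation: [180.0, 0.0, -166.5]
force: [-0.7, 0.6, -0.6]
opening: 0.039
gripper_force: 30.0
```

arm_command:
  steps:
    - {"translation": [0,0,16],"rotation": [0,0,0],"claw": 30}
    - {"translation": [0,0,32],"rotation": [0,0,0],"claw": 30}
    - {"translation": [0,0,48],"rotation": [0,0,0],"claw": 30}
    - {"translation": [0,0,64],"rotation": [0,0,0],"claw": 30}
    - {"translation": [0,0,80],"rotation": [0,0,0],"claw": 30}

```text
clock: 13.15
tool_pos: [0.5413, 0.1917, 0.13]
orientation: [180.0, 0.0, -166.5]
force: [0.8, 0.6, -0.2]
opening: 0.0389
gripper_force: 30.0
```

arm_command:
  steps:
    - {"translation": [0,0,0],"rotation": [0,0,0],"claw": 30}
    - {"translation": [0,0,0],"rotation": [0,0,0],"claw": 30}

```text
clock: 13.35
tool_pos: [0.5416, 0.192, 0.1307]
orientation: [-180.0, 0.0, -166.5]
force: [0.5, -0.1, -0.2]
opening: 0.039
gripper_force: 30.0
```

```bash
python3 o.py; cat > lb.py <<'E'
from fit import *
import sys
zl=float(sys.argv[1])
for n in("side","scene"):
    pic,P=cloud(n); save(f"{n}_{sys.argv[2]}.png",pic); g=green(pic,P,zl-.03,zl+.03,(.616,.211),.1)&(cv2.cvtColor(pic,cv2.COLOR_RGB2HSV)[...,0]<52)
    Q=P[g]; A=np.c_[Q[:,:2]-[.616,.211],np.ones(len(Q))]; k=np.linalg.lstsq(A,Q[:,2],rcond=None)[0]
    print(n,g.sum(),"plane slope deg",np.degrees(k[:2]).round(2),"z",k[2].round(4),"lid",fit(n,g,pic,P,LID,k[2],(616,211,.236)))
E
python3 lb.py 0.14 h1
```

```text
13.35 [0.5416 0.192  0.1307] [-179.98    0.   -166.49] [ 0.53 -0.12 -0.25] [-0.01  0.05 -0.02] 0.039 29.996668696403503
side 362 plane slope deg [-1.19  1.13] z 0.1429 lid (np.float64(585.0), np.float64(235.0), np.float64(-14.05), 'iou', np.float64(0.154))
scene 1354 plane slope deg [-0.92 -0.26] z 0.1428 lid (np.float64(620.0), np.float64(210.1), np.float64(13.29), 'iou', np.float64(0.919))
```

arm_command:
  steps:
    - {"translation": [0.7,1.2,15],"rotation": [0,0,0],"claw": 30}
    - {"translation": [0.7,1.2,30],"rotation": [0,0,0],"claw": 30}
    - {"translation": [0.7,1.2,45],"rotation": [0,0,0],"claw": 30}
    - {"translation": [0.7,1.2,58],"rotation": [0,0,0],"claw": 30}
    - {"translation": [0.7,1.2,66],"rotation": [0,0,0],"claw": 30}

```text
clock: 13.95
tool_pos: [0.5407, 0.1935, 0.0638]
orientation: [180.0, 0.0, -166.5]
force: [-0.2, 0.2, -0.6]
opening: 0.0389
gripper_force: 30.0
```

arm_command:
  steps:
    - {"translation": [0,0,3],"rotation": [0,0,0],"claw": 30}
    - {"translation": [0,0,6],"rotation": [0,0,0],"claw": 30}
    - {"translation": [0,0,8],"rotation": [0,0,0],"claw": 30}
    - {"translation": [0,0,8],"rotation": [0,0,0],"claw": 30}
    - {"translation": [0,0,8],"rotation": [0,0,0],"claw": 30}

```text
clock: 14.45
tool_pos: [0.5409, 0.1936, 0.0565]
orientation: [180.0, 0.0, -166.5]
force: [-0.2, -0.4, -1.1]
opening: 0.0389
gripper_force: 30.0
```

```bash
python3 o.py; python3 lb.py 0.066 h2; python3 o.py
```

```text
14.45 [0.5409 0.1936 0.0565] [ 1.7999e+02  3.0000e-02 -1.6648e+02] [-0.16 -0.38 -1.05] [-0.02  0.07  0.  ] 0.0389 29.996756315231323
side 86 plane slope deg [0.66 0.7 ] z 0.0706 lid (np.float64(509.1), np.float64(219.9), np.float64(96.57), 'iou', np.float64(0.045))
scene 1366 plane slope deg [-1.14 -0.54] z 0.0679 lid (np.float64(618.4), np.float64(214.0), np.float64(12.9), 'iou', np.float64(0.907))
14.55 [0.5409 0.1936 0.0565] [ 1.7999e+02  3.0000e-02 -1.6648e+02] [-0.06 -0.3  -0.88] [-0.07  0.08 -0.05] 0.0388 29.99673753976822
```

arm_command:
  steps:
    - {"translation": [0,0,1],"rotation": [0,0,0],"claw": 30}
    - {"translation": [0,0,1.5],"rotation": [0,0,0],"claw": 30}
    - {"translation": [0,0,2],"rotation": [0,0,0],"claw": 30}
    - {"translation": [0,0,2],"rotation": [0,0,0],"claw": 30}

```text
clock: 14.95
tool_pos: [0.5407, 0.1935, 0.0541]
orientation: [180.0, 0.0, -166.5]
force: [-0.2, 0.3, 0.3]
opening: 0.0388
gripper_force: 30.0
```

```bash
python3 o.py
```

```text
14.95 [0.5407 0.1935 0.0541] [ 180.      0.   -166.48] [-0.21  0.35  0.27] [-0.01 -0.01  0.05] 0.0388 29.998153746128082
```

View pics/scene_h2.png

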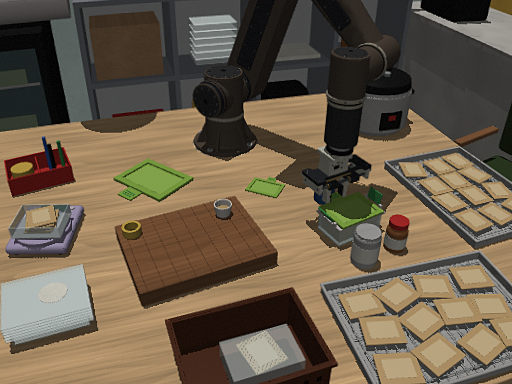

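The scene view shows the lid (348,208) sitting over the rim between the ears, with both clips standing. The force sign shows contact starting, so I press slightly more.

arm_command:
  steps:
    - {"translation": [0,0,0.5],"rotation": [0,0,0],"claw": 30}
    - {"translation": [0,0,1],"rotation": [0,0,0],"claw": 30}
    - {"translation": [0,0,1.5],"rotation": [0,0,0],"claw": 30}
    - {"translation": [0,0,1.5],"rotation": [0,0,0],"claw": 30}
    - {"translation": [0,0,1.5],"rotation": [0,0,0],"claw": 30}

```text
clock: 15.45
tool_pos: [0.5408, 0.1935, 0.0529]
orientation: [180.0, 0.0, -166.5]
force: [-1.2, 0.1, 3.1]
opening: 0.0388
gripper_force: 30.0
```

```bash
python3 o.py; python3 lb.py 0.066 h3; python3 o.py
```

```text
15.45 [0.5408 0.1935 0.0529] [ 1.8000e+02  1.0000e-02 -1.6648e+02] [-1.16  0.14  3.1 ] [-0.09  0.5  -0.02] 0.0388 29.99850243330002
side 75 plane slope deg [2.83 0.88] z 0.0702 lid (np.float64(479.7), np.float64(249.3), np.float64(71.67), 'iou', np.float64(0.044))
scene 1318 plane slope deg [ 0.93 -0.12] z 0.067 lid (np.float64(616.5), np.float64(213.9), np.float64(12.89), 'iou', np.float64(0.912))
15.55 [0.5408 0.1935 0.0529] [ 1.7999e+02  2.0000e-02 -1.6648e+02] [-1.87 -0.74  3.08] [-0.05  0.54  0.06] 0.0388 29.998598098754883
```

It is seated under 3 N while still held. Release, then rise.

arm_command:
  steps:
    - {"translation": [0,0,-0.5],"rotation": [0,0,0],"claw": 38}
    - {"translation": [0,0,-0.5],"rotation": [0,0,0],"claw": 44}
    - {"translation": [0,0,-0.5],"rotation": [0,0,0],"claw": 55}
    - {"translation": [0,0,-0.5],"rotation": [0,0,0],"claw": 64}
    - {"translation": [0,0,-0.5],"rotation": [0,0,0],"claw": 64}

```text
clock: 16.05
tool_pos: [0.5406, 0.1934, 0.053]
orientation: [-180.0, -0.0, -166.5]
force: [-0.5, 0.0, 0.3]
opening: 0.0615
gripper_force: 0.0
```

arm_command:
  steps:
    - {"translation": [0,0,-30],"rotation": [0,0,0],"claw": 64}
    - {"translation": [0,0,-70],"rotation": [0,0,0],"claw": 64}
    - {"translation": [0,0,-110],"rotation": [0,0,0],"claw": 64}
    - {"translation": [0,0,-150],"rotation": [0,0,0],"claw": 40}
    - {"translation": [0,0,-180],"rotation": [0,0,0],"claw": 0}

```text
clock: 16.55
tool_pos: [0.5411, 0.1937, 0.2361]
orientation: [180.0, 0.1, -166.5]
force: [0.3, 1.1, -0.2]
opening: 0.0531
gripper_force: 0.0
```

arm_command:
  steps:
    - {"translation": [-15,0,-20],"rotation": [0,0,0],"claw": 0}
    - {"translation": [-35,0,-40],"rotation": [0,0,0],"claw": 0}
    - {"translation": [-55,0,-60],"rotation": [0,0,0],"claw": 0}
    - {"translation": [-55,0,-60],"rotation": [0,0,0],"claw": 0}
    - {"translation": [-55,0,-60],"rotation": [0,0,0],"claw": 0}

```text
clock: 17.05
tool_pos: [0.5942, 0.2064, 0.2926]
orientation: [180.0, -0.0, -166.5]
force: [0.1, 0.4, -0.4]
opening: 0.0139
gripper_force: 0.0
```

```bash
cat > st.py <<'E'
import json; s=json.load(open("st.json"))
import sys; s["p"]=[float(v) for v in sys.argv[1:]]; json.dump(s,open("st.json","w"))
E
python3 o.py; cat > lw.py <<'E'
from fit import *
import sys
o=ctrl.get_obs(); pic,P=cloud("wrist"); save(sys.argv[1],pic); np.savez("/tmp/bwrist",pic=pic,P=P)
hsv=cv2.cvtColor(pic,cv2.COLOR_RGB2HSV).astype(int)
g=green(pic,P,.055,.075,(.61,.208),.13)&(hsv[...,0]<55)
Q=P[g]; A=np.c_[Q[:,:2]-[.616,.211],np.ones(len(Q))]; k=np.linalg.lstsq(A,Q[:,2],rcond=None)[0]
print(g.sum(),hsv[g].mean(0),"slope",np.degrees(k[:2]).round(2),"z",k[2].round(4),"lid",fit("w",g,pic,P,LID,.067,(616,211,.236)))
for nm,sg in(("A",1),("B",-1)):
    c,s=np.cos(np.radians(13.5)),np.sin(np.radians(13.5)); L=np.dstack([(P[...,0]-.6163)*c+(P[...,1]-.211)*s,-(P[...,0]-.6163)*s+(P[...,1]-.211)*c])*1e3
    m=(hsv[...,0]>50)&(hsv[...,0]<88)&(hsv[...,1]>90)&(np.abs(L[...,0])<35)&(sg*L[...,1]>45)&(sg*L[...,1]<125)&(P[...,2]>.06)
    if m.sum()>10: print(nm,m.sum(),"y",np.percentile(L[m][:,1],[2,50,98]).round(1),"z",(np.percentile(P[m][:,2],[2,50,98])*1e3).round(1))
E
python3 lw.py w8.png
```

```text
17.05 [0.5942 0.2064 0.2926] [ 1.7999e+02 -3.0000e-02 -1.6651e+02] [ 0.07  0.45 -0.42] [-0.02  0.04  0.05] 0.0139 0.0
7846 [ 38.26153454 171.97960744 180.391792  ] slope [0.02 0.02] z 0.0655 lid (np.float64(615.0), np.float64(210.8), np.float64(14.09), 'iou', np.float64(0.93))
A 406 y [81.1 84.7 89.4] z [ 70.4  90.6 102.4]
B 649 y [-100.3  -91.1  -81.2] z [70.8 85.6 97.9]
```

View pics/w8.png

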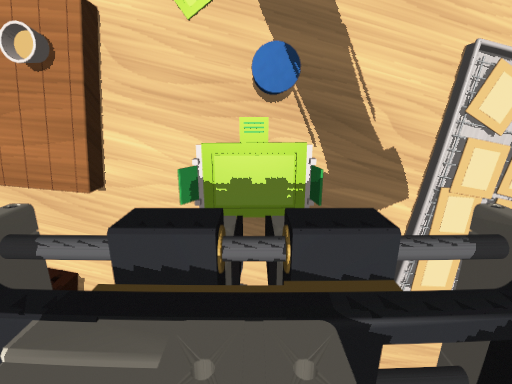

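The wrist view shows the lid flat on the rim: (615,210.8), slope 0.02°, tab (254,128), clips at the left (188,184) and right (316,184). Next I fold clip_a from outside with shut fingers.

```bash
python3 st.py 594.1 205.9 293; for a in "5 589 322.8 200" "5 589 322.8 92" "5 599.5 279.1 92" "3 601.3 271.3 84" "3 601.8 269.3 74.5"; do set -- $a; echo "#$a"; python3 p.py $1 $2 $3 $4 -166.5 ; done
```

```text
#5 589 322.8 200
[-4.5, 23.0, 18.6] [-0.0, -0.0, 0.0]
[-8.9, 45.9, 37.2] [-0.0, -0.0, 0.0]
[-13.4, 68.9, 55.8] [-0.0, -0.0, 0.0]
[-17.9, 91.9, 74.4] [-0.0, -0.0, 0.0]
[-22.4, 114.9, 93.0] [-0.0, -0.0, 0.0]
end [589.  322.9 200. ] [ 180.      0.   -166.48]
#5 589 322.8 92
[0.0, -0.0, 21.6] [-0.0, -0.0, 0.0]
[0.0, -0.0, 43.2] [-0.0, -0.0, 0.0]
[0.0, -0.0, 64.8] [-0.0, -0.0, 0.0]
[0.0, -0.0, 86.4] [-0.0, -0.0, 0.0]
[0.0, -0.0, 108.0] [-0.0, -0.0, 0.0]
end [589.  322.9  92. ] [ 180.      0.   -166.48]
#5 599.5 279.1 92
[0.0, -9.0, -0.0] [-0.0, -0.0, 0.0]
[0.0, -18.0, -0.0] [-0.0, -0.0, 0.0]
[0.0, -27.0, -0.0] [-0.0, -0.0, 0.0]
[0.0, -36.0, -0.0] [-0.0, -0.0, 0.0]
[0.0, -45.0, -0.0] [-0.0, -0.0, 0.0]
end [599.5 279.1  92. ] [ 180.      0.   -166.48]
#3 601.3 271.3 84
[0.0, -2.7, 2.7] [-0.0, -0.0, 0.0]
[0.1, -5.3, 5.3] [-0.0, -0.0, 0.0]
[0.1, -8.0, 8.0] [-0.0, -0.0, 0.0]
end [601.3 271.3  84. ] [ 180.      0.   -166.48]
#3 601.8 269.3 74.5
[-0.0, -0.7, 3.2] [-0.0, -0.0, 0.0]
[-0.0, -1.4, 6.3] [-0.0, -0.0, 0.0]
[-0.0, -2.1, 9.5] [-0.0, -0.0, 0.0]
end [601.8 269.3  74.5] [-180.      0.   -166.48]
```

arm_command:
  steps:
    - {"translation": [-4.5,23,18.6],"rotation": [0,0,0],"claw": 0}
    - {"translation": [-8.9,45.9,37.2],"rotation": [0,0,0],"claw": 0}
    - {"translation": [-13.4,68.9,55.8],"rotation": [0,0,0],"claw": 0}
    - {"translation": [-17.9,91.9,74.4],"rotation": [0,0,0],"claw": 0}
    - {"translation": [-22.4,114.9,93],"rotation": [0,0,0],"claw": 0}

```text
clock: 17.6
tool_pos: [0.5881, 0.3238, 0.1987]
orientation: [-180.0, -0.1, -166.5]
force: [0.2, 0.1, 0.5]
opening: 0.0006
gripper_force: 0.0
```

arm_command:
  steps:
    - {"translation": [0,0,21.6],"rotation": [0,0,0],"claw": 0}
    - {"translation": [0,0,43.2],"rotation": [0,0,0],"claw": 0}
    - {"translation": [0,0,64.8],"rotation": [0,0,0],"claw": 0}
    - {"translation": [0,0,86.4],"rotation": [0,0,0],"claw": 0}
    - {"translation": [0,0,108],"rotation": [0,0,0],"claw": 0}

```text
clock: 18.1
tool_pos: [0.5883, 0.3233, 0.0905]
orientation: [-180.0, -0.1, -166.5]
force: [0.6, 0.5, -0.7]
opening: 0.0003
gripper_force: 0.0
```

arm_command:
  steps:
    - {"translation": [0,-9,0],"rotation": [0,0,0],"claw": 0}
    - {"translation": [0,-18,0],"rotation": [0,0,0],"claw": 0}
    - {"translation": [0,-27,0],"rotation": [0,0,0],"claw": 0}
    - {"translation": [0,-36,0],"rotation": [0,0,0],"claw": 0}
    - {"translation": [0,-45,0],"rotation": [0,0,0],"claw": 0}

```text
clock: 18.6
tool_pos: [0.6003, 0.2789, 0.0934]
orientation: [180.0, 0.1, -166.5]
force: [0.2, -0.2, -0.5]
opening: 0.0007
gripper_force: 0.0
```

arm_command:
  steps:
    - {"translation": [0,-2.7,2.7],"rotation": [0,0,0],"claw": 0}
    - {"translation": [0.1,-5.3,5.3],"rotation": [0,0,0],"claw": 0}
    - {"translation": [0.1,-8,8],"rotation": [0,0,0],"claw": 0}

```text
clock: 18.9
tool_pos: [0.6019, 0.2714, 0.0844]
orientation: [180.0, 0.1, -166.5]
force: [1.3, 0.4, 1.6]
opening: 0.0005
gripper_force: 0.6
```

arm_command:
  steps:
    - {"translation": [0,-0.7,3.2],"rotation": [0,0,0],"claw": 0}
    - {"translation": [0,-1.4,6.3],"rotation": [0,0,0],"claw": 0}
    - {"translation": [0,-2.1,9.5],"rotation": [0,0,0],"claw": 0}
    - {"translation": [0,-2.1,9.5],"rotation": [0,0,0],"claw": 0}

```text
clock: 19.3
tool_pos: [0.6013, 0.2698, 0.0737]
orientation: [-180.0, -0.1, -166.5]
force: [-0.3, -0.1, 0.7]
opening: 0.0005
gripper_force: 0.0
```

arm_command:
  steps:
    - {"translation": [0,0,1],"rotation": [0,0,0],"claw": 0}
    - {"translation": [0,0,2],"rotation": [0,0,0],"claw": 0}
    - {"translation": [0,0,2.5],"rotation": [0,0,0],"claw": 0}
    - {"translation": [0,0,2.5],"rotation": [0,0,0],"claw": 0}

```text
clock: 19.7
tool_pos: [0.6017, 0.27, 0.0732]
orientation: [180.0, 0.0, -166.4]
force: [-3.7, -0.6, 6.3]
opening: 0.0005
gripper_force: 3.8
```

```bash
python3 o.py; python3 st.py 601.8 269.3 72; for a in "3 601.8 269.3 170" "5 632.3 142.2 170" "5 645 89.5 170" "4 645 89.5 91" "5 632.1 143 91" "3 630.3 150.7 84" "3 629.8 152.7 72"; do set -- $a; echo "#$a"; python3 p.py $1 $2 $3 $4 -166.5 |tail -2; done
```

```text
19.7 [0.6017 0.27   0.0732] [ 1.7999e+02  2.0000e-02 -1.6645e+02] [-3.73 -0.64  6.3 ] [-0.18  1.37 -0.06] 0.0005 3.844964632153278
#3 601.8 269.3 170
[0.0, 0.0, -98.0] [-0.0, -0.0, 0.0]
end [601.8 269.3 170. ] [-180.      0.   -166.48]
#5 632.3 142.2 170
[0.1, -130.7, 0.0] [-0.0, -0.0, 0.0]
end [632.3 142.2 170. ] [-180.      0.   -166.48]
#5 645 89.5 170
[-0.1, -54.2, -0.0] [-0.0, -0.0, 0.0]
end [645.   89.5 170. ] [-180.      0.   -166.48]
#4 645 89.5 91
[0.0, -0.0, 79.0] [-0.0, -0.0, 0.0]
end [645.   89.5  91. ] [-180.      0.   -166.48]
#5 632.1 143 91
[0.1, 55.0, -0.0] [-0.0, -0.0, 0.0]
end [632.1 143.   91. ] [-180.      0.   -166.48]
#3 630.3 150.7 84
[-0.1, 7.9, 7.0] [-0.0, -0.0, 0.0]
end [630.3 150.7  84. ] [-180.      0.   -166.48]
#3 629.8 152.7 72
[0.0, 2.1, 12.0] [-0.0, -0.0, 0.0]
end [629.8 152.7  72. ] [-180.      0.   -166.48]
```

arm_command:
  steps:
    - {"translation": [0,0,-20],"rotation": [0,0,0],"claw": 0}
    - {"translation": [0,0,-60],"rotation": [0,0,0],"claw": 0}
    - {"translation": [0,0,-98],"rotation": [0,0,0],"claw": 0}
    - {"translation": [0,0,-98],"rotation": [0,0,0],"claw": 0}

```text
clock: 20.1
tool_pos: [0.6046, 0.2715, 0.1766]
orientation: [179.8, 0.5, -166.4]
force: [0.4, 0.7, 0.3]
opening: 0.0006
gripper_force: 0.0
```

arm_command:
  steps:
    - {"translation": [0,-35,0],"rotation": [0,0,0],"claw": 0}
    - {"translation": [0,-75,0],"rotation": [0,0,0],"claw": 0}
    - {"translation": [0,-115,0],"rotation": [0,0,0],"claw": 0}
    - {"translation": [0,-155,0],"rotation": [0,0,0],"claw": 0}
    - {"translation": [0,-184.9,0],"rotation": [0,0,0],"claw": 0}

```text
clock: 20.6
tool_pos: [0.6452, 0.088, 0.1701]
orientation: [180.0, 0.0, -166.5]
force: [-0.1, 1.1, 1.0]
opening: 0.0002
gripper_force: 0.0
```

arm_command:
  steps:
    - {"translation": [0,0,0],"rotation": [0,0,0],"claw": 0}
    - {"translation": [0,0,30],"rotation": [0,0,0],"claw": 0}
    - {"translation": [0,0,60],"rotation": [0,0,0],"claw": 0}
    - {"translation": [0,0,79],"rotation": [0,0,0],"claw": 0}
    - {"translation": [0,0,79],"rotation": [0,0,0],"claw": 0}

```text
clock: 21.1
tool_pos: [0.643, 0.0898, 0.0879]
orientation: [-180.0, -0.3, -166.5]
force: [0.3, -0.4, -0.2]
opening: 0.0002
gripper_force: 0.0
```

arm_command:
  steps:
    - {"translation": [0,11,0],"rotation": [0,0,0],"claw": 0}
    - {"translation": [0,22,0],"rotation": [0,0,0],"claw": 0}
    - {"translation": [0,33,0],"rotation": [0,0,0],"claw": 0}
    - {"translation": [0,44,0],"rotation": [0,0,0],"claw": 0}
    - {"translation": [0.1,55,0],"rotation": [0,0,0],"claw": 0}

```text
clock: 21.6
tool_pos: [0.6321, 0.1448, 0.0918]
orientation: [180.0, 0.1, -166.5]
force: [-0.6, -0.8, 1.4]
opening: 0.0004
gripper_force: 0.2
```

arm_command:
  steps:
    - {"translation": [0,2.6,2.3],"rotation": [0,0,0],"claw": 0}
    - {"translation": [0,5.2,4.6],"rotation": [0,0,0],"claw": 0}
    - {"translation": [-0.1,7.9,7],"rotation": [0,0,0],"claw": 0}

```text
clock: 21.9
tool_pos: [0.6305, 0.1514, 0.0841]
orientation: [180.0, 0.0, -166.5]
force: [0.1, -0.4, 0.0]
opening: -0.0
gripper_force: 0.2
```

arm_command:
  steps:
    - {"translation": [0,0.7,4],"rotation": [0,0,0],"claw": 0}
    - {"translation": [0,1.4,8],"rotation": [0,0,0],"claw": 0}
    - {"translation": [0,2.1,11],"rotation": [0,0,0],"claw": 0}
    - {"translation": [0,2.1,12],"rotation": [0,0,0],"claw": 0}
    - {"translation": [0,2.1,12],"rotation": [0,0,0],"claw": 0}

```text
clock: 22.4
tool_pos: [0.6299, 0.1526, 0.0732]
orientation: [-180.0, -0.0, -166.5]
force: [-3.8, -0.6, 9.9]
opening: 0.0003
gripper_force: 5.1
```

```bash
python3 o.py
```

```text
22.4 [0.6299 0.1526 0.0732] [-179.96   -0.   -166.48] [-3.82 -0.59  9.91] [-0.24  1.36  0.  ] 0.0003 5.071008735781106
```

Both are pressed flat. I rise straight up, move beyond the box and inspect everything with numbers.

arm_command:
  steps:
    - {"translation": [0,0,-30],"rotation": [0,0,0],"claw": 0}
    - {"translation": [0,0,-80],"rotation": [0,0,0],"claw": 0}
    - {"translation": [0,0,-130],"rotation": [0,0,0],"claw": 0}
    - {"translation": [0,0,-180],"rotation": [0,0,0],"claw": 0}
    - {"translation": [0,0,-220],"rotation": [0,0,0],"claw": 0}

```text
clock: 22.9
tool_pos: [0.6301, 0.1526, 0.2953]
orientation: [-180.0, 0.1, -166.5]
force: [1.6, -0.1, 0.1]
opening: 0.0004
gripper_force: 0.0
```

arm_command:
  steps:
    - {"translation": [-15,20,-10],"rotation": [0,0,0],"claw": 0}
    - {"translation": [-30,40,-20],"rotation": [0,0,0],"claw": 0}
    - {"translation": [-45,60,-30],"rotation": [0,0,0],"claw": 0}
    - {"translation": [-45,60,-30],"rotation": [0,0,0],"claw": 0}
    - {"translation": [-45,60,-30],"rotation": [0,0,0],"claw": 0}

```text
clock: 23.4
tool_pos: [0.6595, 0.222, 0.3211]
orientation: [-180.0, -0.1, -166.5]
force: [0.3, 0.6, -0.3]
opening: 0.0002
gripper_force: 0.0
```

```bash
python3 o.py; python3 lw.py w9.png; python3 b.py | grep -v "^[AB]"; python3 - <<'E'
from h import *
for n in("scene","side"):
    pic,P=cloud(n); 
    for nm,c,z0,z1 in (("tape",(.52,-.385),.053,.08),("dish",(.502,-.131),.07,.09),("tin",(.46,.206),.05,.07),("jar",(.726,.299),.08,.11),("can",(.75,.189),.09,.12)):
        m=(P[...,2]>z0)&(P[...,2]<z1)&(np.hypot(P[...,0]-c[0],P[...,1]-c[1])<.06)
        if m.sum()>4: print(n,nm,m.sum(),np.round(cv2.minEnclosingCircle((P[m][:,:2]*1e3).astype(np.float32))[0]))
E
```

```text
23.4 [0.6595 0.222  0.3211] [-1.7998e+02 -9.0000e-02 -1.6647e+02] [ 0.33  0.6  -0.35] [-0.05  0.04 -0.01] 0.0002 0.0
7333 [ 37.33942452 153.77608073 228.86322106] slope [0.34 0.09] z 0.0657 lid (np.float64(614.9), np.float64(210.9), np.float64(14.08), 'iou', np.float64(0.874))
A 690 y [51.4 69.8 84.1] z [70.5 72.1 73.6]
B 691 y [-83.6 -69.2 -51.6] z [70.2 72.1 73.9]
rim z 0.06124531314380294 88
box (np.float64(572.8), np.float64(45.1), np.float64(130.32), 'iou', np.float64(0.051))
box (np.float64(611.9), np.float64(38.0), np.float64(36.39), 'iou', np.float64(0.053))
scene tape 234 [ 523. -385.]
scene dish 121 [ 505. -132.]
scene tin 229 [457. 205.]
scene jar 240 [726. 299.]
scene can 409 [752. 188.]
side tape 160 [ 517. -384.]
side dish 113 [ 503. -128.]
side tin 519 [455. 206.]
side jar 310 [724. 299.]
side can 401 [749. 192.]
```

Both clips lie flat at z 70–74 mm, the lid is within about 2 mm of centre and level, and nothing else moved.

```bash
python3 -c "
from plant import ctrl; print(ctrl.close_job())"
```

```text
the job is handed in; nothing more can be done
None
```

I handed the job in at about 23.5 s of the 67 s allowed; no verdict came back, but my last measurements had the lid flat and about 1.5 mm off centre on the box, both clips folded flat, and every other object still in place.

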